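# Centre the dumpling cup on the portion scale

### The arm

A 6-joint arm with a two-finger parallel gripper is mounted at the origin on the work surface. World frame = base frame: x ahead of the robot, y to its left, z up, the work surface at z = 0. Lengths are in m, angles in degrees, forces in N, time in s.
With the tool pointing down it reaches from about 0.35 to 0.875 m from the base axis. Payload 4.2 kg.
Tool frame: the origin (TCP) lies midway between the tips of the shut fingers; the grasp point (between the pads) lies 19 mm behind it; y points along the fingers, z is the direction in which the jaws open and shut, and the axes are right-handed (so a half turn about y gives the same grasp; the last joint's range is limited). The gripper opens to 87 mm and grips with 3 to 60 N. Pads are 19 mm wide; open, the fingers measure 117 mm over their backs; the gripper's body (75 mm by 190 mm) begins 51 mm behind the grasp point.
Start: joints at [89.473, 22.042, 0.453, 0, -68.411, -14.817], TCP at [0.165, 0.603, 0.223] pointing down, gripper open.
Joint ranges: [-179.83, 179.83], [-69.29, 118.12], [-61.27, 80.66], [-181.25, 117.63], [-171.15, -9.14], [-177.46, 177.46]. Speed limits (degrees/s): [159.86, 159.86, 180, 180, 180, 180].

### API

Orientations are given as [roll, pitch, yaw] about the fixed x, y, z axes, in that order (R = Rz(yaw) Ry(pitch) Rx(roll)).
In Python, from workcell import env gives the robot as it stands. The module is installed in compiled form; this text tells all that it offers. Calls block until the motion is done:
- env.goto(position, orientation): joint-space move of the TCP to a pose.
- env.move_straight(position, rotation=None, rate=0.15, force_limit=None): straight line of the TCP; rotation=None keeps the orientation; rate is the mean speed in m/s. With force_limit (N) it stops when the force on the tool has changed by that much, and returns True; else False.
- env.set_joints(angles): joint-space move.
- env.gripper_to(opening, grasp_force=None): opening from 0.0 (shut) to 1.0 (fully open); grasp_force is the grip in N (None keeps the last); returns when the fingers have stopped.
- env.dwell(seconds).
- env.inverse_kinematics(position, orientation): joint angles nearest the present ones, or None.
- env.read_state(): the state.
- env.grab_frame(name): name is "scene" or "top"; returns a dict with "image" (400x640x3 uint8, blue, green, red), "fx", "fy", "cx", "cy" (pixels), "D" ([k1, k2, p1, p2, k3] as OpenCV has them; the pictures are not rectified), "position" and "orientation" of the camera in the world. Camera axes: x right, y up, looking along -z (the intrinsics and any distortion apply to the point x, -y, -z); pixel columns grow to the right and rows downward; lengths in m; the calibration is good to about 2 mm. A picture is of the moment at which its call begins. There is no depth.
A pose or a line that the arm cannot do raises env.Unreachable and nothing moves.
- env.close_job(): hands the job in, once; it reports no verdict.
Trained networks look in a picture, given as the dict that the camera call returned (one of the last four; its "shot" number tells which), for a name from the list of things; names that differ only in an ending like _2 or _b are one class to them, and where a whole thing is asked for, a point or a joint stands for the part that bears it (a point fixed in the world has none). Each returns a list of dicts, best first, with "score" (0 to 1); they miss things now and then, are a little off and sometimes report something else, mostly with a low value. They report only what shows in the picture. A call takes as long as a camera call. They do not tell look-alikes from the thing itself.
- env.search_frame(picture, thing): "xyz" ([x, y, z] in m, in world coordinates, good to about 4 mm: the middle of the surface that is visible of it).
- env.trace(picture, thing): "mask" (400x640 bool, what is visible of it).
The state is a dict: "clock": time; "joint_positions": joint angles; "qvel": joint speeds; "joint_torque": joint torques, N m; "position": TCP position; "tool_rot": TCP orientation; "force": force on the tool from outside, world axes, zero at the start; "wrist_torque": the same for the moment, N m; "opening": opening from 0.0 (shut) to 1.0 (fully open).
Only numpy, scipy, OpenCV 4.12 (cv2) and the standard library are available. Lean on these libraries where they do the work, as an engineer would, in place of code of your own. Each camera call takes 0.05 s, during which the arm holds its last target.

### The job

The tall porcelain cup of dumplings on the portion scale stands well off the middle of the round weighing pan, so it will not weigh true; on its narrow foot it wobbles easily. With light fingertip taps, nudge it across until it stands upright and still in the centre of the pan; do not lift or pinch it, and do not rock it hard or knock it off. Leave everything else on the counter where it is.

Things in the scene. Friction and masses are not known exactly. Their poses are not given: they have to be found in the camera images.
- cup: The white, handleless porcelain cup of dumplings standing on the scale: 60 mm across, 66 mm high to the rim, dumplings heaped to about 74 mm, no room inside. It stands on a foot ring only 34 mm across, 5 mm high; the side curves out from it: 48 mm across at 9 mm up, 56 at 14, and upright, 60 across, from 22 mm to the rim. Origin: centre of its underside, z up; turn about z does not matter.
- cup_tap (a point): Point on the cup's axis 22 mm above its underside, a good height for the end of a fingertip. Touched no higher than 30 mm up it slides upright; pushed above about 45 mm (a knuckle at the rim, too) it rocks and may topple. Weighs 0.24 to 0.38 kg, friction 0.3 to 0.5: 1 to 2 N slides it, and it stops with the push. Over 15 N, over 0.3 m/s, tilt over 14 degrees or lifting is mishandling.
- pan_top (a point): Centre of the upper face of the scale's round weighing pan: a flat steel disc 120 mm across and 8 mm thick, its upper face 60 mm above the counter, fixed on the scale. The cup's underside rests on this face; it starts 25 to 40 mm from this point, in any direction.
- scale: Portion scale, fixed to the counter: white housing about 220 mm (its x) by 180 mm (its y), 40 mm high, pan above it; low display-and-key panel on its -x side, towards the robot. All of it is lower than the pan's upper face. Origin: on the counter under the housing; the pan's centre is 20 mm along its +x. No need to touch it.
- spare_cup: Bystander: a second, identical filled cup standing on the counter. Origin: centre of its underside. Leave it alone.
- sauce_bottle: Bystander: brown squeeze bottle with white nozzle, 54 mm across, 153 mm high. Origin: centre of its underside. Leave it alone.
- dip_cups: Bystander: nested stack of brown paper dip cups, 68 mm across, 58 mm high. Origin: centre of its underside. Leave it alone.
There are look-alikes about, which are no part of the job. Leave any pink look-alike of the cup alone.

How it is judged (in metres and radians):
At the end, for the whole second after the job is handed in: The cup stands upright (within 3 degrees) and still on the pan, its centre within 8 mm of the pan's centre, and the second cup, the bottle and the dip cups are within 10 mm of where they began (horizontal distance between cup and pan_top below 0.008 m and z of cup in the frame of pan_top between -0.003 and 0.003 m and angle between cup's own z axis and vertical below 0.05 rad and linear speed of cup below 0.01 m/s and distance of each of spare_cup, sauce_bottle, dip_cups from where it was at the start of the episode below 0.01 m); the robot touches nothing.
It fails at once if the cup was tipped more than 14 degrees (angle between cup's own z axis and vertical above 0.25 rad).
It fails at once if the cup was lifted off the pan (z of cup in the frame of pan_top above 0.009 m).
It fails at once if the cup was knocked off the pan (z of cup in the frame of pan_top below -0.012 m).
It fails at once if the cup was knocked or squeezed hard, not tapped lightly (over 15 N, or moving faster than 0.3 m/s) (linear speed of cup above 0.3 m/s or contact force between any of the arm, the fingers and cup above 15 N).
It fails at once if a bystander was disturbed (distance of any of spare_cup, sauce_bottle, dip_cups from where it was at the start of the episode above 0.02 m or angle between sauce_bottle's own z axis and vertical above 0.5 rad).
It also fails if it takes over 48 s, if anything falls off the work surface, if the arm or the gripper's body presses on something with over 40 N, if the wrist force passes 120 N, or if a joint passes its speed limit or range.

## Working session

There is one attempt and no reset: what is moved stays moved. The work goes in short steps, each a Python script; the robot and the scene stay as the last script left them, time stands still between calls to the robot, and variables do not carry over. Pictures are saved under pics/ and viewed, and the job is handed in when it is done.

```bash
mkdir -p pics; python3 - <<'E'
from workcell import env
import cv2,numpy as np
for n in("scene","top"):
    p=env.grab_frame(n); cv2.imwrite(f"pics/{n}0.png",p["image"])
    print(n,p["fx"],p["fy"],p["cx"],p["cy"],p["D"],p["position"],p["orientation"])
    for t in("cup","pan_top","scale","spare_cup","sauce_bottle","dip_cups"):
        try:
            for d in env.search_frame(p,t)[:4]: print(t,np.round(d["xyz"],3),round(d["score"],2))
        except Exception as e: print(t,e)
print(env.read_state())
E
```

```text
scene 445.4801486795221 445.4801486795221 318.84069647577724 201.36497498390767 [-0.09770832  0.          0.          0.          0.        ] [1.15100553 0.0545638  0.86035903] [36.62058548  0.38867084 88.7392168 ]
cup [0.77  0.001 0.064] 0.77
cup [ 0.62  -0.048  0.118] 0.67
pan_top [ 0.604 -0.003  0.06 ] 0.67
pan_top [ 0.62  -0.048  0.115] 0.55
scale [ 0.621 -0.012  0.041] 0.85
spare_cup [ 0.519 -0.247  0.06 ] 0.73
spare_cup [ 0.62  -0.009  0.042] 0.57
sauce_bottle [ 0.675 -0.217  0.086] 0.61
sauce_bottle [ 0.608 -0.005  0.059] 0.21
dip_cups [0.508 0.201 0.038] 0.63
top 493.716925015602 493.716925015602 314.9493747660601 194.65519548777004 [-0.07717468  0.          0.          0.          0.        ] [0.41244063 0.05204496 1.15753809] [  8.72736248  -0.40671577 -90.75212212]
cup [ 0.601 -0.048  0.124] 0.69
cup [ 0.758 -0.004  0.065] 0.62
pan_top [ 0.586 -0.004  0.062] 0.73
scale [ 0.528 -0.018  0.04 ] 0.92
spare_cup [ 0.501 -0.245  0.066] 0.66
sauce_bottle [ 0.647 -0.215  0.101] 0.64
dip_cups [0.506 0.2   0.032] 0.8
{'clock': 0.7, 'joint_positions': array([ 8.94725666e+01,  2.20380001e+01,  4.53103684e-01,  4.51740236e-04,
       -6.84107187e+01, -1.48173929e+01]), 'qvel': array([-0.073223  ,  0.08055622,  0.0804564 , -0.03113999, -0.11313119,
        0.01593242]), 'joint_torque': array([ 1.13410020e-03, -3.90331042e+01,  1.87586528e+01,  4.22355965e+00,
        1.55362766e-02, -1.53492510e-05]), 'position': array([0.1653574 , 0.60271052, 0.22259332]), 'tool_rot': array([-9.00043465e+01, -7.15286587e-04,  1.64655340e+02]), 'force': array([-0.43816916,  0.74320763,  0.66502191]), 'wrist_torque': array([-0.03376238, -0.03197428, -0.02529005]), 'opening': 0.9985020452242317}
```

View pics/scene0.png

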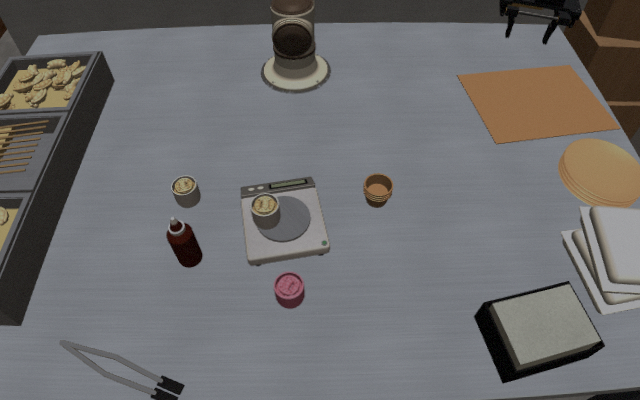

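View pics/top0.png

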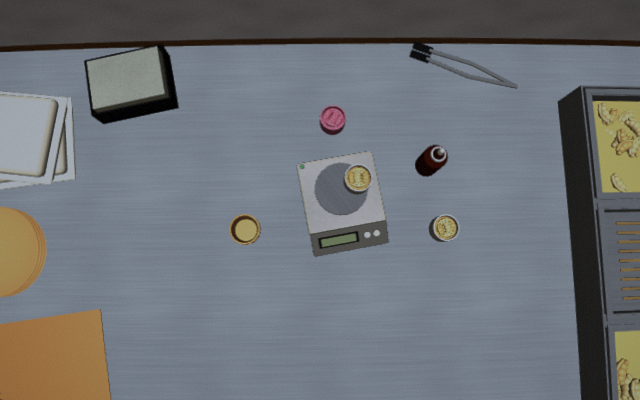

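Cup candidates: the white cup on the scale (top 358,179; scene 265,208), the white spare on the counter (445,228; 185,190), and the pink look-alike (333,120; 289,290). By the description it is the white one on the pan. I'll check with a crop and get precise fits.

```bash
cat > h.py <<'E'
from workcell import env
import cv2,numpy as np
from scipy.spatial.transform import Rotation as R
from scipy.optimize import minimize
def proj(p,X):
    X=np.atleast_2d(X); Rm=R.from_euler('xyz',p["orientation"],degrees=True).as_matrix()
    c=(X-np.array(p["position"]))@Rm; c=c*[1,-1,-1]
    K=np.array([[p["fx"],0,p["cx"]],[0,p["fy"],p["cy"]],[0,0,1]])
    return cv2.projectPoints(c.astype(float),np.zeros(3),np.zeros(3),K,np.array(p["D"],float))[0][:,0]
def unproj(p,uv,z):
    K=np.array([[p["fx"],0,p["cx"]],[0,p["fy"],p["cy"]],[0,0,1]])
    n=cv2.undistortPoints(np.array(uv,float).reshape(-1,1,2),K,np.array(p["D"],float))[:,0]
    d=np.c_[n[:,0],-n[:,1],-np.ones(len(n))]@R.from_euler('xyz',p["orientation"],degrees=True).as_matrix().T
    o=np.array(p["position"]); return o+d*((z-o[2])/d[:,2])[:,None]
A=np.linspace(0,2*np.pi,60)
def circ(x,y,z,r): return np.c_[x+r*np.cos(A),y+r*np.sin(A),0*A+z]
PROF=[(0,.017),(.005,.017),(.009,.024),(.014,.028),(.022,.030),(.066,.030)]
def cuppts(x,y,z0=.06): return np.vstack([circ(x,y,z0+h,r) for h,r in PROF])
def hull(p,x,y,S=8):
    h=cv2.convexHull(proj(p,cuppts(x,y)).astype(np.float32))
    return h
def fitcup(p,mask,x0):
    # compare centroid & iou, subpixel supersampled
    ys,xs=np.where(mask); u0,v0=xs.min()-10,ys.min()-10; W=xs.max()-u0+12;H=ys.max()-v0+12;S=6
    m=cv2.resize(mask[v0:v0+H,u0:u0+W].astype(np.uint8),None,fx=S,fy=S,interpolation=cv2.INTER_NEAREST)
    def cost(q):
        h=(hull(p,*q)[:,0]-[u0,v0]+.5)*S
        im=np.zeros_like(m); cv2.fillConvexPoly(im,np.round(h).astype(np.int32),1)
        return 1-(im&m).sum()/(im|m).sum()
    r=minimize(cost,x0,method='Nelder-Mead',options=dict(initial_simplex=[x0,[x0[0]+.006,x0[1]],[x0[0],x0[1]+.006]],xatol=1e-4,fatol=1e-5))
    return r.x,1-r.fun
def cupmask(p,near):
    best=None
    for d in env.trace(p,"cup"):
        ys,xs=np.where(d["mask"]); 
        if len(xs)<50: continue
        q=proj(p,[[near[0],near[1],.1]])[0]
        e=np.hypot(xs.mean()-q[0],ys.mean()-q[1])
        if e<25 and (best is None or e<best[0]): best=(e,d["mask"],d["score"])
    return best
E
python3 - <<'E'
from h import *
for n in("scene","top"):
    p=env.grab_frame(n); im=p["image"]
    b=cupmask(p,[.603,-.048])
    print(n,b and (b[0],b[2],b[1].sum()), b and fitcup(p,b[1],[.603,-.048]))
    for t in("pan_top","scale"):
        for d in env.trace(p,t)[:3]:
            m=d["mask"];ys,xs=np.where(m);print(t,d["score"],m.sum(),xs.min(),xs.max(),ys.min(),ys.max())
    q=proj(p,[[.6,-.015,.06]])[0].astype(int)
    c=im[q[1]-60:q[1]+60,q[0]-70:q[0]+70]; cv2.imwrite(f"pics/c_{n}.png",cv2.resize(c,None,fx=5,fy=5,interpolation=cv2.INTER_NEAREST)); print(q)
    np.save(f"{n}.npy",im)
E
```

```text
scene (np.float64(2.561772665333772), 0.67, np.int64(948)) (array([ 0.60918734, -0.05113945]), np.float64(0.9445986583391164))
pan_top 0.87 1405 258 309 196 241
scale 0.6 4041 240 330 177 265
[283 218]
top (np.float64(2.6117441591475354), 0.61, np.int64(716)) (array([ 0.607321  , -0.04819794]), np.float64(0.9551499447471706))
pan_top 0.73 1649 314 365 163 213
pan_top 0.48 674 343 371 164 193
scale 0.72 5047 296 387 151 256
scale 0.46 792 229 260 214 244
[340 185]
```

```bash
python3 -c "
import cv2,numpy as np
a=cv2.imread('pics/c_top.png');b=cv2.imread('pics/c_scene.png')
cv2.imwrite('pics/cc.png',cv2.resize(np.hstack([a,b]),(800,343)))"
```

```text
(no output)
```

View pics/c_top.png

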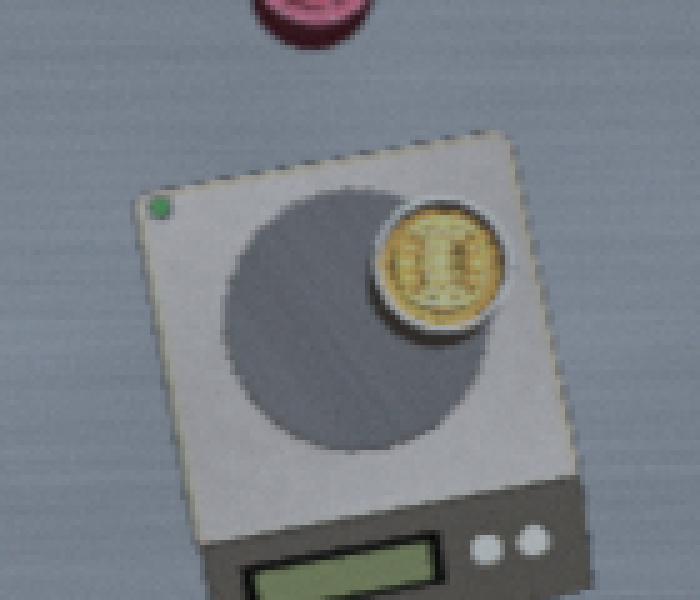

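View pics/c_scene.png

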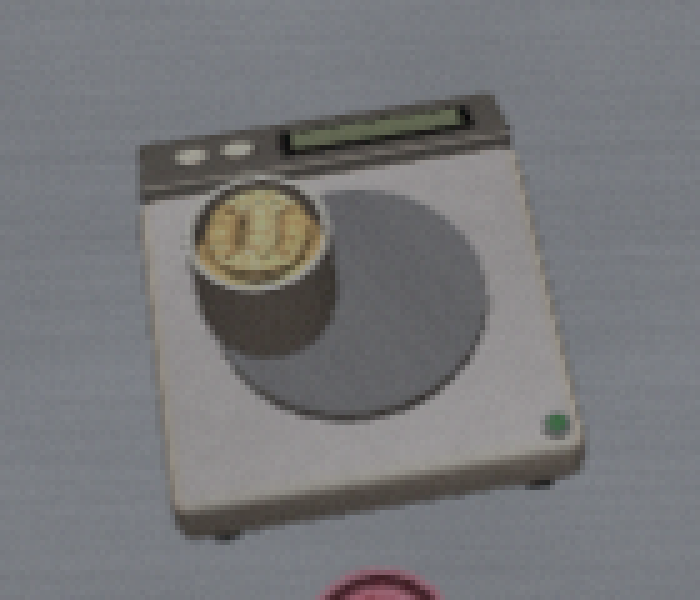

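```bash
cat >> h.py <<'E'
from scipy.optimize import least_squares
def fitpan(p,cup=None,c0=(.59,-.01)):
    im=p["image"]; g=cv2.cvtColor(im,cv2.COLOR_BGR2GRAY).astype(np.float32); g=cv2.GaussianBlur(g,(0,0),.6)
    # radial edge search
    ok=[]
    rr=np.arange(.048,.072,.0004); c=np.array(c0)
    hl=None if cup is None else hull(p,*cup)
    for it in range(4):
        P=[]
        for a in np.linspace(0,2*np.pi,180,endpoint=False):
            X=np.c_[c[0]+rr*np.cos(a),c[1]+rr*np.sin(a),0*rr+.06]; uv=proj(p,X).astype(np.float32)
            if hl is not None and max(cv2.pointPolygonTest(hl,(float(u),float(v)),True) for u,v in uv[::6])>-4: continue
            s=cv2.remap(g,uv[:,0],uv[:,1],cv2.INTER_LINEAR).ravel()
            d=np.gradient(s); i=np.argmax(d)
            if 2<i<len(rr)-3 and s[min(i+8,len(s)-1)]-s[max(i-8,0)]>20: P.append(X[i,:2])
        P=np.array(P)
        r=least_squares(lambda q:np.hypot(*(P-q[:2]).T)-q[2],[*c,.06],loss='soft_l1',f_scale=.001)
        c=r.x[:2]
    return r.x,len(P)
E
python3 - <<'E'
from h import *
for n in("scene","top"):
    p=env.grab_frame(n); b=cupmask(p,[.603,-.048]); cu,io=fitcup(p,b[1],[.603,-.048])
    pa,k=fitpan(p,cu); print(n,cu,io,pa,k,(cu-pa[:2])*1000)
    im=cv2.resize(p["image"],None,fx=5,fy=5,interpolation=cv2.INTER_NEAREST)
    for pts,col in((circ(pa[0],pa[1],.06,.06),(0,255,0)),(circ(*cu,.126,.03),(0,0,255))):
        cv2.polylines(im,[np.round((proj(p,pts)+.5)*5).astype(np.int32)],True,col,1)
    cv2.polylines(im,[np.round((hull(p,*cu)+.5)*5).astype(np.int32)],True,(255,0,0),1)
    q=(proj(p,[[.6,-.015,.06]])[0]*5).astype(int)
    cv2.imwrite(f"pics/f_{n}.png",im[q[1]-250:q[1]+250,q[0]-250:q[0]+250])
E
python3 -c "
import cv2,numpy as np
cv2.imwrite('pics/ff.png',cv2.resize(np.hstack([cv2.imread('pics/f_top.png'),cv2.imread('pics/f_scene.png')]),(800,400)))"
```

```text
scene [ 0.60853917 -0.05135669] 0.9442949163818913 [ 0.59897998 -0.01848094  0.06117857] 110 [  9.55918802 -32.8757487 ]
top [ 0.60842148 -0.04862867] 0.9575911128435003 [ 0.59424385 -0.01631473  0.05994368] 125 [ 14.17762586 -32.31393988]
```

View pics/ff.png

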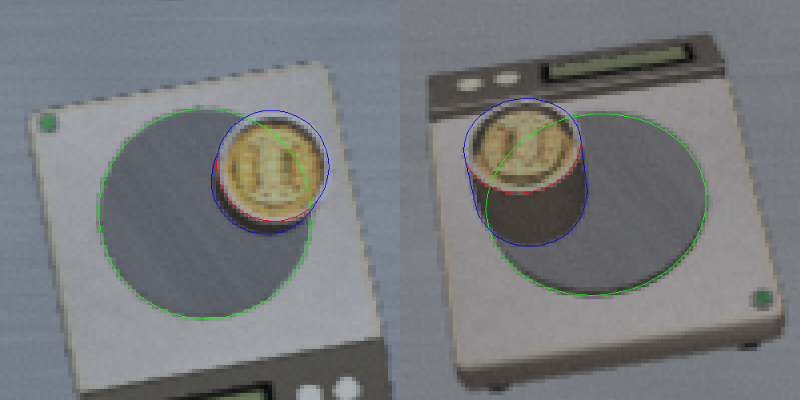

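```bash
cat >> h.py <<'E'
def fitrim(p,c0,ztop=.126):
    # yellow (saturated) contents + brightest radial white rim
    im=cv2.GaussianBlur(p["image"],(0,0),.5); hsv=cv2.cvtColor(im,cv2.COLOR_BGR2HSV); g=hsv[...,2].astype(np.float32)
    c=np.array(c0,float)[:2]; rr=np.arange(.02,.036,.0004)
    for it in range(6):
        P=[]
        for a in np.linspace(0,2*np.pi,120,endpoint=False):
            X=np.c_[c[0]+rr*np.cos(a),c[1]+rr*np.sin(a),0*rr+ztop]; uv=proj(p,X).astype(np.float32)
            s=cv2.remap(g,uv[:,0],uv[:,1],cv2.INTER_LINEAR).ravel(); sat=cv2.remap(hsv[...,1].astype(np.float32),uv[:,0],uv[:,1],cv2.INTER_LINEAR).ravel()
            s=s-.7*sat
            i=np.argmax(s)
            if 0<i<len(rr)-1: P.append(X[i,:2])
        P=np.array(P)
        r=least_squares(lambda q:np.hypot(*(P-q[:2]).T)-q[2],[*c,.029],loss='soft_l1',f_scale=.0007); c=r.x[:2]
    m=((hsv[...,1]>90)&(hsv[...,0]>10)&(hsv[...,0]<35)).astype(np.uint8)
    yy,xx=np.mgrid[:400,:640]; q=proj(p,[[c[0],c[1],ztop]])[0]
    k=(m>0)&(np.hypot(xx-q[0],yy-q[1])<18)
    yc=unproj(p,[[xx[k].mean(),yy[k].mean()]],ztop)[0,:2]
    return r.x,len(P),yc
E
python3 - <<'E'
from h import *
for n in("scene","top"):
    p=env.grab_frame(n)
    ri,k,yc=fitrim(p,[.606,-.049]); pa,_=fitpan(p,ri[:2]); print(n,ri,k,yc,pa,"off mm",(ri[:2]-pa[:2])*1000,(yc-pa[:2])*1000)
    im=cv2.resize(p["image"],None,fx=5,fy=5,interpolation=cv2.INTER_NEAREST)
    for pts,col in((circ(pa[0],pa[1],.06,.06),(0,255,0)),(circ(*ri[:2],.126,.03),(0,0,255)),(circ(*yc,.126,.002),(255,0,0))):
        cv2.polylines(im,[np.round((proj(p,pts)+.5)*5).astype(np.int32)],True,col,1)
    q=(proj(p,[[.6,-.015,.06]])[0]*5).astype(int)
    cv2.imwrite(f"pics/g_{n}.png",im[q[1]-250:q[1]+250,q[0]-250:q[0]+250])
import subprocess
cv2.imwrite('pics/gg.png',cv2.resize(np.hstack([cv2.imread('pics/g_top.png'),cv2.imread('pics/g_scene.png')]),(800,400)))
E
```

```text
scene [ 0.60825579 -0.05111193  0.0285807 ] 106 [ 0.61057853 -0.05037877] [ 0.5989858  -0.01857401  0.0612601 ] off mm [  9.26999407 -32.53792512] [ 11.59272814 -31.80475895]
top [ 0.60805837 -0.0508518   0.02903448] 115 [ 0.6060655  -0.04996664] [ 0.59417325 -0.01630851  0.05991801] off mm [ 13.88511492 -34.54328975] [ 11.89225031 -33.65812963]
```

View pics/gg.png

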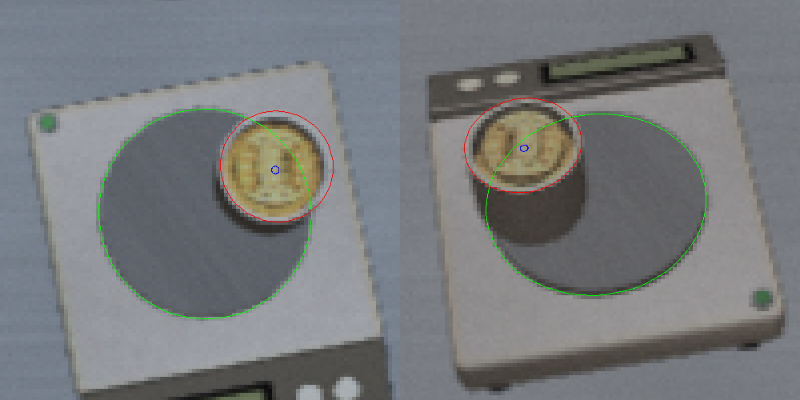

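Pixel centroid of the contents (blue mark) and the pan fit (green) agree with the picture in both views. The cup is about (+12, −33) mm off centre. I'll push along roughly +y with shut fingers tilted 20°, so that only the tip touches.

```bash
cat >> h.py <<'E'
def ori(d,t=20,s=1):
    d=np.array([d[0],d[1],0.]);d/=np.linalg.norm(d); t=np.radians(t)
    y=np.sin(t)*d-np.cos(t)*np.array([0,0,1]); z=s*np.array([-d[1],d[0],0]); x=np.cross(y,z)
    return R.from_matrix(np.c_[x,y,z]).as_euler('xyz',degrees=True)
E
python3 - <<'E'
from h import *
d=np.array([-11.8,33.]);d/=np.linalg.norm(d)
C=np.array([.608,-.050])
for s in(1,-1):
    for t in(20,):
        for nm,pt in(("hi",[*(C-d*.06),.2]),("lo",[*(C-d*.057),.081]),("end",[*(C-d*.0),.081])):
            q=env.inverse_kinematics(pt,ori(d,t,s)); print(s,nm,None if q is None else np.round(q,1))
E
```

```text
1 hi [ -4.6  30.2  14.8 -18.3 -83.4  27.8]
1 lo [ -4.4  35.9   7.2 -19.3 -70.8  32. ]
1 end [  0.1  33.2   2.4 -20.4 -67.5  28.9]
-1 hi [  -4.6   30.2   14.8  -18.3  -83.4 -152.2]
-1 lo [  -4.4   35.9    7.2  -19.3  -70.8 -148. ]
-1 end [ 1.000e-01  3.320e+01  2.400e+00 -2.040e+01 -6.750e+01 -1.511e+02]
```

```bash
python3 - <<'E'
from h import *
env.gripper_to(0.0)
d=np.array([-11.8,33.]);d/=np.linalg.norm(d); C=np.array([.608,-.050])
env.goto([*(C-d*.06),.23],ori(d)); print(env.read_state()["clock"])
env.move_straight([*(C-d*.060),.081],rate=.12)
s=env.read_state();print(s["clock"],s["position"],s["force"])
for n in("scene","top"):
    p=env.grab_frame(n); cv2.imwrite(f"pics/{n}1.png",p["image"])
    q=proj(p,[[.6,-.05,.08]])[0].astype(int); c=p["image"][q[1]-70:q[1]+70,q[0]-70:q[0]+70]
    cv2.imwrite(f"pics/d_{n}.png",cv2.resize(c,(400,400),interpolation=cv2.INTER_CUBIC))
cv2.imwrite('pics/dd1.png',np.hstack([cv2.imread('pics/d_top.png'),cv2.imread('pics/d_scene.png')]))
E
```

```text
5.9167
7.3083 [ 0.62881037 -0.10662093  0.08201151] [ 0.31517195  0.33551421 -0.65250714]
```

View pics/dd1.png

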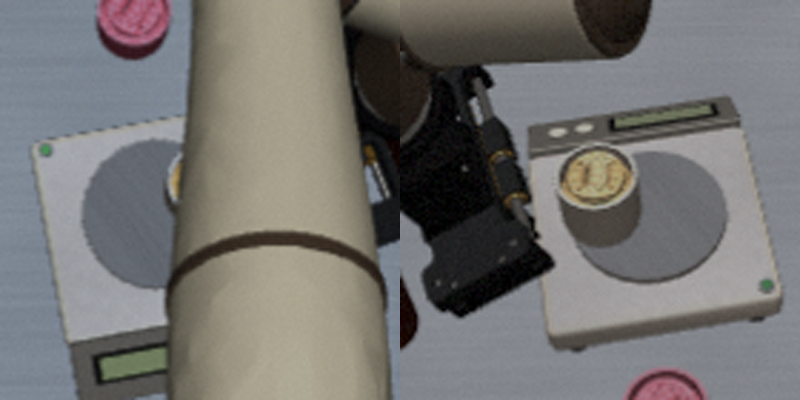

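Scene view: fingertip waits at the left of the cup (at about 540,240 in the crop), clear of it, and the cup is still in place. The arm hides the cup from the top camera. First a slow push that stops short of the centre.

```bash
cat >> h.py <<'E'
def off(p,guess):
    _,_,yc=fitrim(p,guess); pa,k=fitpan(p,yc,c0=(.597,-.0175)); return yc,pa,k,(yc-pa[:2])*1000
E
python3 - <<'E'
from h import *
d=np.array([-11.8,33.]);d/=np.linalg.norm(d); C=np.array([.608,-.050])
for a in(.036,.016):
    st=env.move_straight([*(C-d*a),.081],rate=.03,force_limit=8)
    s=env.read_state();print(st,s["clock"],s["position"],s["force"])
    p=env.grab_frame("scene"); im=p["image"]
    q=C+d*max(0,(.039-a)); print(off(p,q))
cv2.imwrite("pics/scene2.png",im[130:290,170:400].repeat(3,0).repeat(3,1))
E
```

```text
False 8.3583 [ 0.62021411 -0.08398776  0.08103375] [-0.30014274 -0.63830387  0.09154258]
(array([ 0.61078969, -0.04999663]), array([ 0.59900511, -0.01841371,  0.06123604]), 107, array([ 11.7845827 , -31.58291898]))
False 9.225 [ 0.61316457 -0.06461857  0.08084702] [-0.16421869 -0.40545225 -0.22229881]
(array([ 0.60454464, -0.03064763]), array([ 0.59947409, -0.01787494,  0.06069403]), 101, array([  5.07054776, -12.77269686]))
```

View pics/scene2.png

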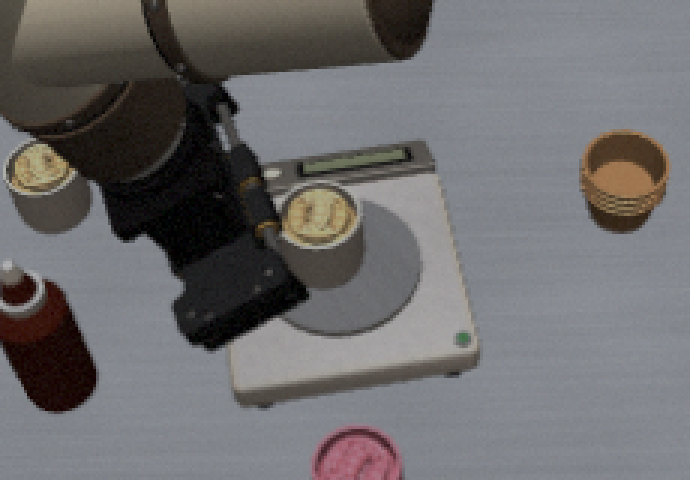

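The cup is sliding upright with the tip (crop 320,235), about 13.7 mm to go. Another push of 12 mm, then back off and check with both cameras.

```bash
python3 - <<'E'
from h import *
d=np.array([-11.8,33.]);d/=np.linalg.norm(d); C=np.array([.608,-.050])
st=env.move_straight([*(C-d*.004),.081],rate=.025,force_limit=8)
s=env.read_state();print(st,s["clock"],s["position"],s["force"])
print(off(env.grab_frame("scene"),C+d*.034))
env.move_straight([*(C-d*.035),.081],rate=.08)
env.move_straight([*(C-d*.07),.23],rate=.15)
q=np.array(env.read_state()["joint_positions"]);q[0]-=35
print(env.read_state()["clock"],q)
E
```

```text
False 9.9083 [ 0.60912295 -0.05340392  0.08091096] [ 0.07462797 -1.10588276  0.40852993]
(array([ 0.60032528, -0.02000298]), array([ 0.59989221, -0.01763261,  0.06040609]), 91, array([ 0.43306992, -2.37036715]))
11.6667 [-40.29870331  29.81894002  18.13867939 -18.10661754 -87.33052811
  27.2509966 ]
```

```bash
python3 - <<'E'
from h import *
q=np.array(env.read_state()["joint_positions"]);q[0]+=45
env.set_joints(q)
for n in("scene","top"):
    p=env.grab_frame(n); yc,pa,k,o=off(p,[.598,-.019]); print(n,yc,pa,k,o)
    b=cupmask(p,yc); print(b and fitcup(p,b[1],list(yc)))
    im=cv2.resize(p["image"],None,fx=5,fy=5,interpolation=cv2.INTER_NEAREST)
    for pts,col in((circ(pa[0],pa[1],.06,.06),(0,255,0)),(circ(*yc,.126,.03),(0,0,255)),(circ(*yc,.126,.002),(255,0,0))):
        cv2.polylines(im,[np.round((proj(p,pts)+.5)*5).astype(np.int32)],True,col,1)
    v=(proj(p,[[.6,-.015,.06]])[0]*5).astype(int)
    cv2.imwrite(f"pics/k_{n}.png",im[v[1]-250:v[1]+250,v[0]-250:v[0]+250])
cv2.imwrite('pics/kk.png',cv2.resize(np.hstack([cv2.imread('pics/k_top.png'),cv2.imread('pics/k_scene.png')]),(800,400)))
print(env.read_state()["clock"])
E
```

```text
scene [ 0.60014155 -0.01638317] [ 0.59983486 -0.01736841  0.06013648] 123 [0.30669052 0.98523688]
(array([ 0.59803131, -0.01716932]), np.float64(0.9660810151293314))
top [ 0.59490932 -0.01589129] [ 0.59416035 -0.01641188  0.05985298] 129 [0.74897155 0.52058662]
(array([ 0.59648688, -0.01386731]), np.float64(0.963637076844624))
13.6667
```

View pics/kk.png

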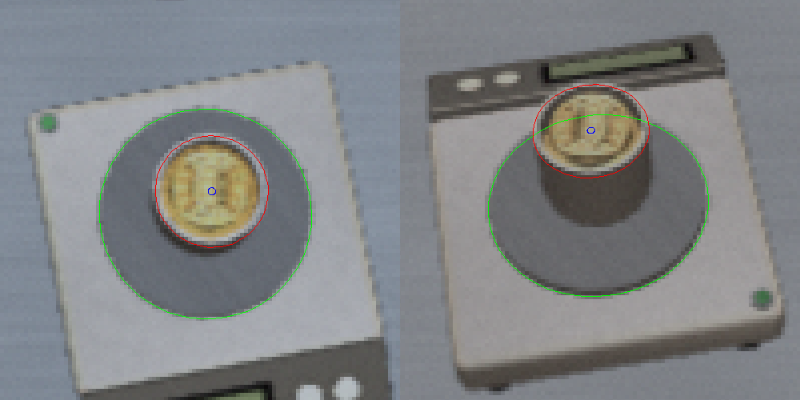

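Both views put the cup centred to about 1 mm, upright and untouched (top crop 211,191; scene crop 590,130). Last check of the bystanders and stillness, then hand in.

```bash
python3 - <<'E'
from h import *
p=env.grab_frame("top")
for t in("spare_cup","sauce_bottle","dip_cups"):
    for d in env.search_frame(p,t)[:2]: print(t,np.round(d["xyz"],3),round(d["score"],2))
a=np.load("top.npy").astype(int);b=p["image"].astype(int)
for nm,(u,v) in dict(spare=(445,228),bottle=(432,160),dip=(245,229)).items():
    print(nm,np.abs(a-b)[v-18:v+18,u-18:u+18].mean())
print(off(p,[.595,-.016])[3]); cv2.imwrite("pics/top_end.png",p["image"])
E
```

```text
spare_cup [ 0.503 -0.244  0.064] 0.88
sauce_bottle [ 0.649 -0.211  0.103] 0.66
dip_cups [0.507 0.199 0.028] 0.61
spare 9.23070987654321
bottle 6.76414609053498
dip 9.030864197530864
[0.67658775 0.47137767]
```

View pics/top_end.png

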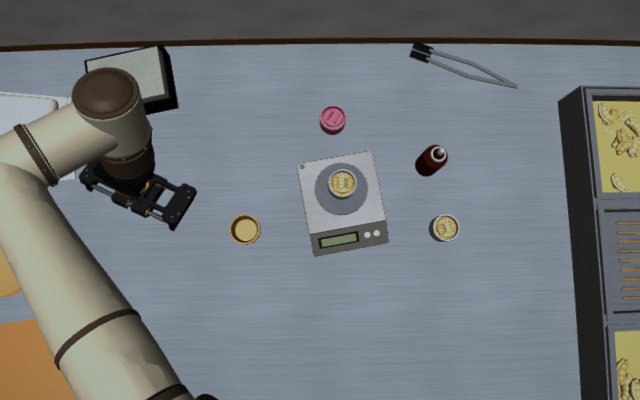

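The top view shows the cup centred on the pan (342,183). The spare cup, bottle and dip cups are at their original pixels (445,228; 432,160; 245,229), and the arm is clear.

```bash
python3 - <<'E'
from workcell import env
s=env.read_state();print(s["force"],s["clock"],s["position"]);env.close_job()
E
```

```text
[1.1607046  1.31645654 0.05725239] 13.8667 [0.52808195 0.36422488 0.22883529]
the job is handed in; nothing more can be done
```

I nudged the cup about 35 mm across to the centre of the pan and handed the job in at about 14 s of the 48 s allowed. I used slow pushes with the shut fingertips, tilted 20° and touching about 24 mm up the side. The arm then backed off and swung clear.

- **Centring:** the last checks put the cup about 1 mm from the pan's centre in both cameras. The rougher silhouette fits disagreed a little, at 2–3.5 mm off, still inside the 8 mm limit.
- **Cup handling:** it looked upright in every picture and still in the last ones. The force readings I took were all under about 1.5 N, and the 8 N stop never tripped.
- **Bystanders:** they read within about 4 mm of their starting positions, which is the detector's own accuracy.
- **One disagreement:** the scene reading with the finger still at the cup said it was 2.4 mm short, against 1 mm past centre once the finger was clear. I put that down to the finger partly hiding the cup.

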